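Start the wing bolt of a tube-rack clamp

TASK

Slide the clamp fully home so that its toe goes through the gap in the wire tube rack and its wing bolt stands over the threaded boss. Then turn the bolt backward (anticlockwise from above) until it drops into the thread, not forward first, and then forward (clockwise) one full turn, regripping as you need. Finish while still holding the bolt by its wing, started and still; do not let go at the end, and leave the jar, beaker and brush alone.

Things in the scene. Friction and masses are not known exactly. Their poses are not given: they have to be found in the camera images.
- fixture: Aluminium clamp bed, 90 mm wide (its x) and 300 mm long (its y, from -235 to +65 mm), top 40 mm above the table, with a low steel guide rail along each long side, fixed to the table. Origin on the table under the axis of the threaded boss; z up; the clamp slides along its +y toward a white wire rack of test tubes that stands at y +120 to +200 mm, x -140 to +140 mm, tube tops up to 125 mm above the table. Rack and bed are fixed.
- boss (a point): Centre of the mouth of the threaded hole (36 mm wide) in the bed's top face, 40 mm above the table.
- clamp (a joint): Travel in m of the steel clamp plate (86 x 140 x 10 mm, top 54 mm above the table, with a 24 mm wide toe at its front end) along the bed's +y. Stop at 0.090 = fully home, bolt axis exactly over the boss, toe between the rack's rails; the start is 0.05 to 0.09 m short of it. About 7 N of friction, stays where it is left. Over the last 7 mm the bolt's tip slips off the bed's face about 1 mm down into the boss mouth.
- tab (a point): Middle of the top edge of the upright tab on the clamp, used to push or pull it: 40 mm wide (fixture x), 12 mm thick (fixture y), standing 35 mm above the plate, top at 89 mm above the table, 90 mm behind the bolt axis (fixture -y).
- wing: Flat upright steel wing on top of the bolt, its handle: 64 mm long (own x), 12 mm thick (own y), 26 mm high (own z). Origin on the bolt axis at the wing's underside, 82 mm above the table at the start and 28 mm above the clamp plate; 29 mm thick threaded shank beneath it. Turns and sinks with the bolt. It looks the same after half a turn.
- bolt (a joint): Turning angle in rad of the bolt, growing clockwise from above (forward, tightening). Starts 0.8 to 1.8. With the clamp home and the bolt turned backward, the thread lets the bolt fall when the angle gets below about -0.2; an end stop lies at -1.3. Then forward it screws down 8 mm a turn, hard stop at 9.0 (too far). Before the drop it only rides on the flat thread crest, and forward it jams at 3.2. Friction 0.025 N m, stays where it is left.
- bolt_drop (a joint): Height in m of the bolt relative to its start: 0 while its tip rides on the bed, -0.001 on the thread crest with the clamp home, -0.0073 to -0.009 once dropped into the thread, about -0.0165 one turn forward of that. Only the bolt's own weight (about 4 N) pulls it down: a firm grip can keep it from falling, loosely straddled or let go it falls freely.
- jar: Bystander: closed brown glass jar, 54 mm across, 75 mm high, standing; origin at the centre of its underside.
- beaker: Bystander: glass beaker, 64 mm across, 70 mm high, standing; origin at the centre of its underside.
- brush: Bystander: small brush lying on the table; origin at its middle, handle to its -x.

How it is judged:
By the outcome, as a careful person would: the job done as asked, in the order asked, and still so for the second after the job is handed in, while the arm keeps its last pose, push and grip.
It also fails if it takes over 72 s, if anything falls off the work surface, if the arm or the gripper's body presses on something with over 40 N, if the wrist force passes 120 N, or if a joint passes its speed limit or range.

ROBOT

A 6-joint arm with a two-finger parallel gripper is mounted at the origin on the work surface. World frame = base frame: x ahead of the robot, y to its left, z up, the work surface at z = 0. Lengths are in mm, angles in rad, forces in N, time in s.
With the tool pointing down it reaches from about 300 to 775 mm from the base axis. Payload 14.6 kg.
Tool frame: the origin (TCP) lies at the very end of the fingers, on their centre line; the grasp point (between the pads) lies 19 mm behind it; z points along the fingers, y is the line along which they close (so a half turn about z gives the same grasp; the last joint's range is limited). The gripper opens to 94 mm and grips with 3 to 60 N. Pads are 16 mm wide; open, the fingers measure 119 mm over their backs; the gripper's body (75 mm by 177 mm) begins 78 mm behind the grasp point.
Start: joints at [-1.379, 0.3, 1.521, -0, 1.321, -0.067], TCP at [140.75, -531.675, 169.546] pointing down, gripper open.
Joint ranges: [-3.03, 3.03], [-0.79, 2.21], [0.23, 2.52], [-1.04, 4.18], [0, 3.07], [-2.55, 2.55]. Speed limits (rad/s): [2.22, 2.22, 2.57, 3.14, 3.14, 3.14].

INTERFACE

Orientations are given as [roll, pitch, yaw] about the fixed x, y, z axes, in that order (R = Rz(yaw) Ry(pitch) Rx(roll)).
In Python, from cell import manip, optics gives the robot as it stands.
- The arm moves only by the shell command python3 -m crank 'ROWS' [FORCE]. ROWS is JSON, a list of rows, each a list of 7 numbers: the opening in per cent of the stroke, from 0 (shut) to 100 (fully open), then the shift along the tool's x, y, z in mm, then the turn, a rotation vector about the tool's x, y, z in rad. A call has 1 to 10 rows; each row is the pose to reach, as a shift and turn from the pose commanded when the call began, along the tool's axes at that moment; what a row does not reach only later rows make up. A row lasts 1/10 s, in which the tool goes at most 50 mm and 8.59 degrees, less where a joint would pass 70% of its speed; a pose out of reach is approached as far as the arm can. A call with a gripper value outside its range is refused whole. The fingers move at their own pace and stop on an object; FORCE is the grip in N (left out, the last holds). Time passes only in rows, so rows that repeat a pose let the fingers close. It gives the time, the measured TCP pose, the force, the opening and the grip force at its end, in the units of the state.
- manip.read_state(): the state, without advancing time (a new reading comes with each control period).
- optics.camera(name): name is "scene" or "top"; returns (picture, depth): 480x640x3 uint8, red, green, blue; 480x640 float32, mm along the optical axis (not along the pixel's ray), 0 where there is no reading.
- optics.calibration(name): a dict with "camera_matrix" (3x3 intrinsics, pixels), "R" (3x3) and "t" (3): a world point X has camera coordinates R X + t. Camera axes: x right, y down, z forward; pixel columns grow to the right and rows downward; lengths in mm; the calibration is good to about 2 mm. A picture is of the moment at which its call begins. calibration takes no time and is no camera call.
- manip.sign_off(): hands the job in; it is judged then, once.
The state is a dict: "clock": time; "joints": joint angles; "qd": joint speeds; "effort": joint torques, N m; "eef_pos": TCP position; "eef_rot": TCP orientation; "wrist_force": force on the tool from outside, world axes, zero at the start; "moment": the same for the moment, N m; "finger_gap": finger opening in mm; "finger_force": force on a finger pad.
Only numpy, scipy, OpenCV 4.12 (cv2) and the standard library are available. Lean on these libraries where they do the work, as an engineer would, in place of code of your own. Each camera call takes 0.05 s, during which the arm holds its last target. There are 200 camera calls.

## Working session

There is one attempt and no reset: what is moved stays moved. The work goes in short steps, Python scripts to look and compute and a shell command to move; the robot and the scene stay as the last step left them, time stands still between calls to the robot, and variables do not carry over. Pictures are saved under pics/ and viewed, at most 10 in all, crops included, and the job is handed in when it is done.

```bash
ls; mkdir -p pics; python3 - <<'E'
from cell import manip, optics
import cv2,numpy as np
for n in ("scene","top"):
    p,d=optics.camera(n); cv2.imwrite(f"pics/{n}0.png",p[:,:,::-1]); np.save(f"pics/{n}0.npy",d)
    c=optics.calibration(n); R=np.array(c["R"]);print(n,np.round(c["camera_matrix"],1).tolist(),np.round(-R.T@np.array(c["t"])),np.round(R,2).tolist())
print(manip.read_state())
E
```

```text
pics
scene [[578.0, 0.0, 322.3], [0.0, 578.0, 236.4], [0.0, 0.0, 1.0]] [1100.  -61.  801.] [[0.03, 1.0, -0.01], [0.81, -0.03, -0.59], [-0.59, 0.01, -0.81]]
top [[593.7, 0.0, 316.9], [0.0, 593.7, 233.2], [0.0, 0.0, 1.0]] [477. -41. 920.] [[-0.01, -1.0, -0.01], [-0.99, 0.01, -0.13], [0.13, 0.01, -0.99]]
{'clock': 0.1, 'joints': array([-1.37856852e+00,  3.00397755e-01,  1.52151554e+00, -1.37332289e-05,
        1.32066408e+00, -6.66236857e-02]), 'qd': array([-0.00127425, -0.00086211, -0.00146795,  0.00217803, -0.00183915,
        0.00070002]), 'effort': array([ 1.67906546e-03, -5.32642472e+01, -3.53282690e+01,  7.09686032e-02,
        2.35025020e-02, -6.04702609e-05]), 'eef_pos': array([ 140.71454801, -531.42562323,  169.05429286]), 'eef_rot': array([-3.14060923e+00, -5.22843445e-05,  2.58854872e-01]), 'wrist_force': array([ 0.95153572, -0.02218664, -1.28109316]), 'moment': array([ 0.02434068,  0.0483473 , -0.01120452]), 'finger_force': 0.0, 'finger_gap': 93.8859362208376}
```

View pics/top0.png

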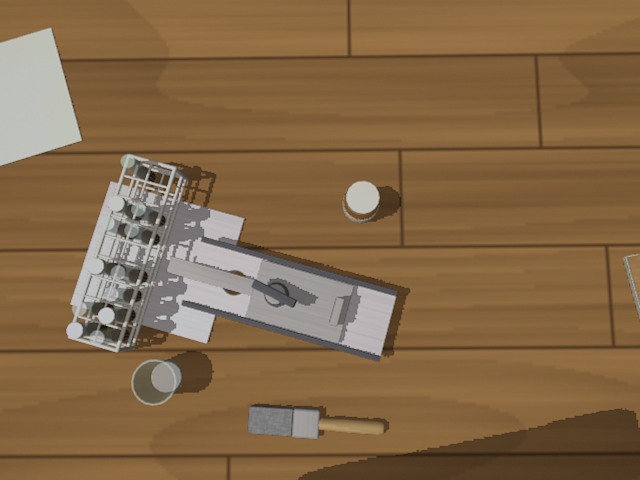

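View pics/scene0.png

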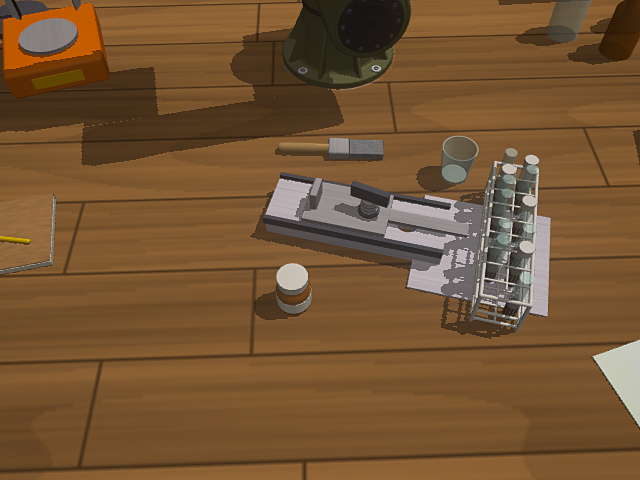

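The top view shows the bed slanting from (395,323) (rear) to the rack at (130,250). The boss mouth is at about (235,283), the wing at (275,291) and the tab at (338,312). The scene view agrees: jar and beaker are clear of the bed, and the brush lies on the robot's side.

```bash
cat > h.py <<'E'
import numpy as np, cv2
from cell import manip, optics
def cloud(n,d):
    c=optics.calibration(n);K=np.array(c["camera_matrix"]);R=np.array(c["R"]);t=np.array(c["t"])
    v,u=np.mgrid[0:480,0:640]
    P=np.stack([(u-K[0,2])/K[0,0]*d,(v-K[1,2])/K[1,1]*d,d],-1)
    return (P-t)@R
def ray(n,u,v,z):
    c=optics.calibration(n);K=np.array(c["camera_matrix"]);R=np.array(c["R"]);t=np.array(c["t"])
    o=-R.T@t;r=R.T@np.linalg.inv(K)@[u,v,1];return o+r*(z-o[2])/r[2]
def box(P):
    (c,s,a)=cv2.minAreaRect(P[:,:2].astype(np.float32)); b=cv2.boxPoints((c,s,a))
    e=b[1]-b[0],b[2]-b[1]; l=max(e,key=np.linalg.norm)
    return np.round(c,1),np.round(s,1),round(np.arctan2(l[1],l[0])%np.pi,3)
E
python3 - <<'E'
from h import *
for n,(u0,u1,v0,v1) in (("top",(180,420,225,365)),("scene",(255,460,165,270))):
    d=np.load(f"pics/{n}0.npy");X=cloud(n,d)
    m=np.zeros(d.shape,bool);m[v0:v1,u0:u1]=1;m&=d>0
    for nm,lo,hi in (("wing",100,115),("tab",80,95),("plate",50,58),("bed",35,60)):
        q=(m&(X[...,2]>lo)&(X[...,2]<hi)).astype(np.uint8)
        k,lab,st,_=cv2.connectedComponentsWithStats(q)
        i=1+np.argmax(st[1:,4]);P=X[lab==i];print(n,nm,len(P),*box(P),P.mean(0).round(1), np.median(P[:,2]).round(1))
for u,v in ((202,238),(408,290),(380,358),(183,304)): print(ray("top",u,v,46).round(1))
print(ray("top",235,283,40).round(1))
E
```

```text
top wing 411 [499.5  29.5] [64.  11.8] 1.092 [499.4  29.2 108. ] 108.1
top tab 250 [474.1 -57. ] [11.9 39.7] 2.859 [474.1 -56.9  89.4] 89.3
top plate 6028 [508.8  50.2] [255.3  92.3] 1.286 [496.1  18.9  54.4] 54.4
top bed 14055 [496.7  20.4] [319.2 106.1] 1.289 [493.8  11.9  47.9] 48.9
scene wing 322 [499.8  27.9] [64.4 14.5] 1.107 [501.3  27.8 105.3] 105.8
scene tab 250 [505.4  26.9] [63.  14.1] 1.265 [505.1  26.9  87.4] 87.5
scene plate 3247 [507.3  49.7] [256.4  88.8] 1.277 [505.4  20.2  52.6] 52.5
scene bed 8630 [497.1  20. ] [321.6 111.6] 1.282 [504.9  15.4  45.9] 46.4
[583.9 140.   46. ]
[ 504.2 -163.4   46. ]
[ 406.8 -120.4   46. ]
[486.7 166.4  46. ]
[517.   91.2  40. ]
```

```bash
cat >> h.py <<'E'
def go(x,y,z,yaw):
    s=manip.read_state();from scipy.spatial.transform import Rotation as Ro
    R=Ro.from_euler('xyz',s["eef_rot"]);T=Ro.from_euler('xyz',[np.pi,0,yaw])
    print("shift",R.inv().apply(np.array([x,y,z])-s["eef_pos"]).round(1),"turn",(R.inv()*T).as_rotvec().round(3))
def st():
    s=manip.read_state();print(s["clock"],s["eef_pos"].round(1),s["eef_rot"].round(3),"F",s["wrist_force"].round(1),"M",s["moment"].round(2),"gap",round(s["finger_gap"],1),s["finger_force"],"j",s["joints"].round(2))
E
python3 -m crank '[[0,40,-32,0,0,0,-0.1],[0,80,-65,0,0,0,-0.2],[0,120,-97,0,0,0,-0.3],[0,160,-130,0,0,0,-0.42],[0,200,-162,0,0,0,-0.54],[0,240,-195,0,0,0,-0.66],[0,280,-227,0,0,0,-0.78],[0,320,-260,0,0,0,-0.9],[0,360,-292,0,0,0,-1.0],[0,400,-325,0,0,0,-1.028]]'
python3 -c "
from h import *
st();go(465.7,-85.8,169,1.2865)"
```

```text
clock: 1.1
eef_pos: [436.0, -125.6, 169.5]
eef_rot: [3.142, 0.0, 1.291]
wrist_force: [0.0, -0.8, 0.0]
finger_gap: 17.4
finger_force: 0.0
1.1 [ 436.  -125.6  169.5] [3.142 0.    1.291] F [ 0.  -0.8  0. ] M [-0.06 -0.05  0.01] gap 17.4 0.0 j [-0.36  0.08  1.78 -0.    1.28 -0.08]
shift [46.5 17.5  0.5] turn [0.    0.    0.004]
```

```bash
python3 -m crank '[[0,24,9,0,0,0,0],[0,46,17.5,0,0,0,0.004],[0,46,17.5,35,0,0,0.004],[0,46,17.5,70,0,0,0.004],[0,46,17.5,107,0,0,0.004],[0,46,17.5,107,0,0,0.004]]'
python3 - <<'E'
from h import *
st();go(465.7,-85.8,62,1.2865)
p,d=optics.camera("scene");cv2.imwrite("pics/s1.png",cv2.resize(p[120:300,220:480,::-1],None,fx=3,fy=3))
E
```

```text
clock: 1.7
eef_pos: [462.3, -87.6, 58.8]
eef_rot: [-3.134, 0.0, 1.283]
wrist_force: [-0.1, 0.7, -0.5]
finger_gap: 0.3
finger_force: 0.0
1.7 [462.3 -87.6  58.8] [-3.134  0.     1.283] F [-0.1  0.7 -0.5] M [ 0.   -0.04 -0.03] gap 0.3 0.0 j [-0.27  0.26  1.85  0.    1.04  0.02]
shift [ 2.7  2.7 -3.2] turn [-0.008  0.    -0.004]
```

View pics/s1.png

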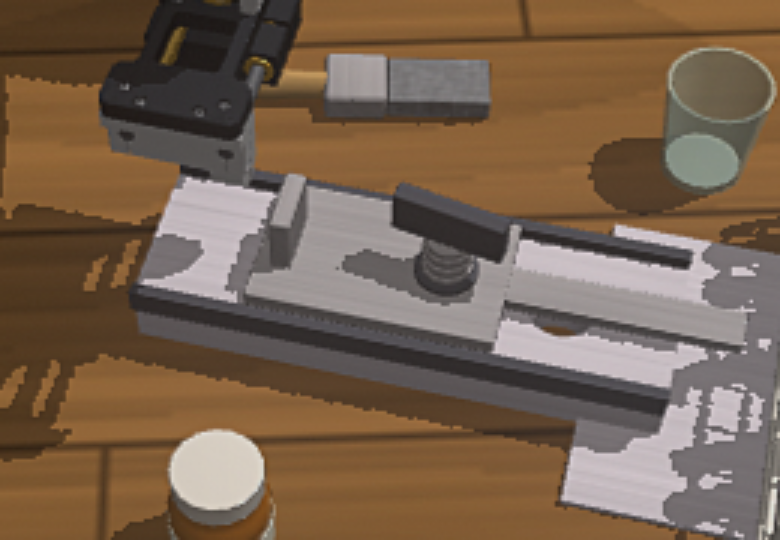

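The crop shows the closed fingers at about (225,170), behind the tab (285,225), apparently nearer to the robot-side rail than expected. I'll check this by projecting the TCP.

```bash
python3 - <<'E'
from h import *
for n in("scene","top"):
  c=optics.calibration(n);K=np.array(c["camera_matrix"])
  for X in ([462.3,-87.6,58.8],[474.1,-57,89],[499.5,29.5,108]):
    q=K@(np.array(c["R"])@X+c["t"]);uv=q[:2]/q[2];print(n,uv.round(),(uv-[220,120])*3)
p,d=optics.camera("top");cv2.imwrite("pics/t1.png",cv2.resize(p[200:380,160:420,::-1],None,fx=3,fy=3))
st()
E
```

```text
scene [298. 193.] [235.02579779 218.12627009]
scene [316. 186.] [288.98346853 196.69924775]
scene [371. 188.] [453.40597708 204.11862978]
top [357. 319.] [411.35233263 598.49626311]
top [336. 311.] [348.24456647 574.36650359]
top [273. 293.] [157.8443988  519.71542912]
1.8 [465.1 -88.4  63.3] [-3.141 -0.     1.283] F [ 0.4 -0.3  0.6] M [-0.06 -0.08  0.03] gap 0.3 0.0 j [-0.27  0.25  1.85  0.    1.04  0.02]
```

View pics/t1.png

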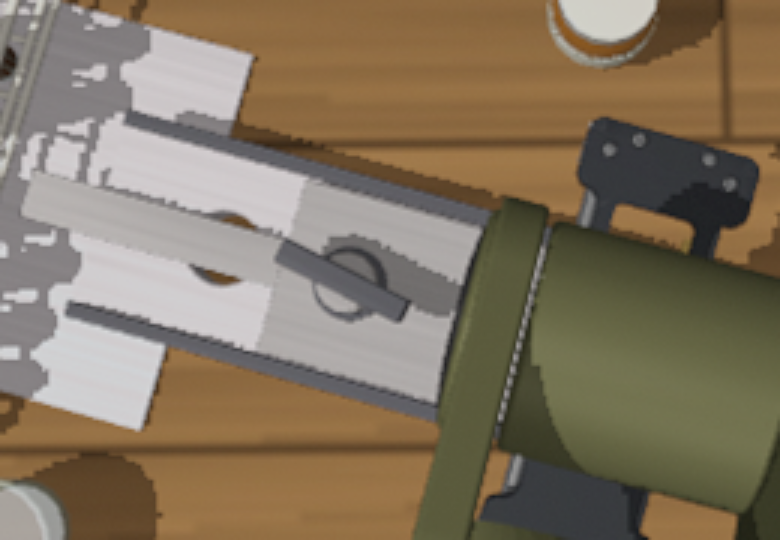

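The top view shows the arm hiding the tab, with the gripper centred across the bed's line. I'll check the fingertip with the scene depth.

```bash
python3 - <<'E'
from h import *
p,d=optics.camera("scene");X=cloud("scene",d)
uy=np.array([.2805,.9598]);ux=np.array([.9598,-.2805])
A=(X[...,:2]-[474.1,-57]);fx=A@ux;fy=A@uy
m=(d>0)&(abs(fx)<40)&(fy<-8)&(fy>-80)&(X[...,2]>48)&(X[...,2]<150)
for z in range(48,150,8):
  q=m&(X[...,2]>=z)&(X[...,2]<z+8)
  if q.sum(): print(z,q.sum(),np.percentile(fx[q],[2,98]).round(),np.percentile(fy[q],[2,98]).round())
cv2.imwrite("pics/s2.png",cv2.resize(p[120:260,240:400,::-1],None,fx=4,fy=4,interpolation=cv2.INTER_CUBIC))
st()
E
```

```text
48 87 [-15.  39.] [-16.  -8.]
56 1 [38. 38.] [-13. -13.]
96 6 [-3.  6.] [-24. -23.]
104 38 [-9. 14.] [-41. -22.]
112 29 [-10.  13.] [-42. -22.]
120 8 [-13.  -4.] [-23. -23.]
128 6 [-13.  -5.] [-23. -22.]
136 4 [-9. -2.] [-23. -22.]
144 5 [-7. -1.] [-23. -22.]
1.85 [465.7 -88.6  64.2] [ 3.14  -0.     1.283] F [-0.  -0.4  1.2] M [-0.04 -0.09 -0.09] gap 0.7 0.0 j [-0.27  0.25  1.85  0.    1.04  0.02]
```

View pics/s2.png

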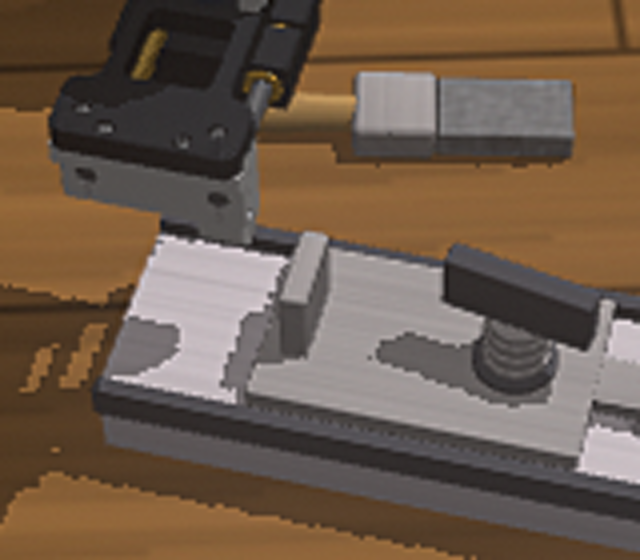

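The depth puts the fingers' lateral position right (32 mm behind the tab), but their visible end seems to sit at about z 100 rather than 62. A slow push toward the tab will show which is true.

```bash
python3 -m crank '[[0,5,3,0,0,0,0],[0,10,3,0,0,0,0],[0,14,3,0,0,0,0],[0,18,3,0,0,0,0],[0,22,3,0,0,0,0],[0,26,3,0,0,0,0],[0,30,3,0,0,0,0],[0,30,3,0,0,0,0]]'
python3 - <<'E'
from h import *
st()
p,d=optics.camera("scene");X=cloud("scene",d)
uy=np.array([.2805,.9598]);ux=np.array([.9598,-.2805])
A=(X[...,:2]-[474.1,-57]);fx=A@ux;fy=A@uy
for nm,m in (("tab?",(abs(fx)<25)&(fy>-30)&(fy<60)&(X[...,2]>75)&(X[...,2]<93)),("wing",(abs(fx)<40)&(fy>45)&(fy<190)&(X[...,2]>100)&(X[...,2]<115)),("fing",(abs(fx)<40)&(fy>-50)&(fy<0)&(X[...,2]>93)&(X[...,2]<125))):
  q=m&(d>0);print(nm,q.sum())
  if q.sum():print(np.percentile(fx[q],[2,98]).round(),np.percentile(fy[q],[2,98]).round(),np.percentile(X[q][:,2],[1,98]).round(),np.median(fy[q]))
cv2.imwrite("pics/s3.png",cv2.resize(p[120:260,240:400,::-1],None,fx=4,fy=4,interpolation=cv2.INTER_CUBIC))
E
```

```text
clock: 2.65
eef_pos: [476.4, -60.0, 62.5]
eef_rot: [-3.142, 0.0, 1.283]
wrist_force: [-1.1, 0.0, 0.2]
finger_gap: 0.4
finger_force: 0.0
2.65 [476.4 -60.   62.5] [-3.142  0.     1.283] F [-1.1  0.   0.2] M [ 0.02 -0.02 -0.02] gap 0.4 0.0 j [-0.2   0.27  1.83  0.    1.04  0.09]
tab? 134
[-8. 21.] [-6. 60.] [76. 90.] 0.8394703513809998
wing 320
[-8. 11.] [ 59. 119.] [100. 109.] 88.54359960031606
fing 26
[14. 17.] [-11.  -1.] [106. 115.] -5.99669731210995
```

View pics/s3.png

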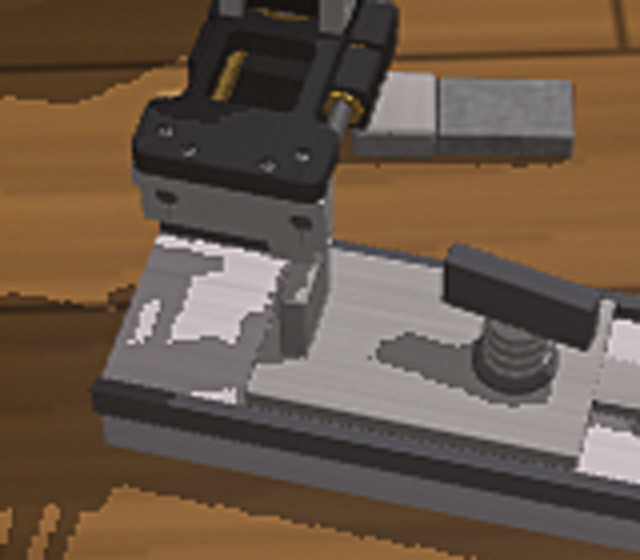

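The fingers passed over the tab with no contact: the finger end (~(310,255) in the crop) is above the tab top, so the real fingertips are higher than the reported TCP. I'll back off and measure the tip height.

```bash
python3 -m crank '[[0,-20,0,0,0,0,0],[0,-36,0,0,0,0,0],[0,-36,0,0,0,0,0],[0,-36,0,0,0,0,0]]'
python3 - <<'E'
from h import *
st()
p,d=optics.camera("scene");X=cloud("scene",d)
uy=np.array([.2805,.9598]);ux=np.array([.9598,-.2805])
A=(X[...,:2]-[474.1,-57]);fx=A@ux;fy=A@uy
r=[]
for u in range(284,306,2):
  col=[(v,*[float(round(a)) for a in (fx[v,u],fy[v,u],X[v,u,2])]) for v in range(165,195,2)]
  k=[c for c in col if c[3]>70];print(u,k[-1:] )
q=(d>0)&(abs(fx)<110)&(fy>-110)&(fy<30)&(X[...,2]>110)
for z in range(95,220,8):
  s=q&(X[...,2]>z)&(X[...,2]<z+8)
  if s.sum():print(z,s.sum(),np.percentile(fx[s],[1,99]).round(),np.percentile(fy[s],[1,99]).round())
E
```

```text
clock: 3.1
eef_pos: [466.1, -94.9, 62.6]
eef_rot: [-3.142, -0.0, 1.282]
wrist_force: [-0.2, 0.1, -0.7]
finger_gap: 0.2
finger_force: 0.0
3.1 [466.1 -94.9  62.6] [-3.142 -0.     1.282] F [-0.2  0.1 -0.7] M [ 0.03 -0.03 -0.02] gap 0.2 0.0 j [-0.28  0.26  1.84  0.    1.04  0.01]
284 [(175, 82.0, -23.0, 196.0)]
286 [(179, 16.0, -46.0, 110.0)]
288 [(179, 14.0, -43.0, 109.0)]
290 [(179, 15.0, -39.0, 111.0)]
292 [(181, 14.0, -36.0, 106.0)]
294 [(181, 16.0, -32.0, 109.0)]
296 [(181, 15.0, -29.0, 109.0)]
298 [(181, 7.0, -28.0, 101.0)]
300 [(173, -7.0, -29.0, 105.0)]
302 []
304 []
103 5 [ 6. 15.] [-46. -29.]
111 36 [-8. 17.] [-48. -28.]
119 12 [-10.   3.] [-30. -28.]
127 10 [-9.  3.] [-30. -28.]
135 6 [-5.  1.] [-30. -28.]
143 6 [-6.  0.] [-29. -28.]
191 105 [-72.  84.] [-70.  -4.]
199 307 [-75.  85.] [-71.  -4.]
207 430 [-72.  85.] [-68.  -4.]
215 507 [-72.  91.] [-71.  -4.]
```

```bash
python3 -m crank '[[0,0,3,12,0,0,0],[0,0,3,24,0,0,0],[0,0,3,38,0,0,0],[0,0,3,38,0,0,0],[0,0,3,38,0,0,0],[0,0,3,38,0,0,0]]'
python3 - <<'E'
from h import *
st()
p,d=optics.camera("scene");X=cloud("scene",d)
uy=np.array([.2805,.9598]);ux=np.array([.9598,-.2805])
A=(X[...,:2]-[474.1,-57]);fx=A@ux;fy=A@uy
for u in range(282,306,2):
  k=[(v,*[float(round(a)) for a in (fx[v,u],fy[v,u],X[v,u,2])]) for v in range(165,215) if X[v,u,2]>57 and fy[v,u]<-18];print(u,k[-1:] )
E
```

```text
clock: 3.75
eef_pos: [469.3, -95.8, 24.8]
eef_rot: [3.141, -0.0, 1.283]
wrist_force: [0.3, -0.1, 0.1]
finger_gap: 0.5
finger_force: 0.0
3.75 [469.3 -95.8  24.8] [ 3.141 -0.     1.283] F [ 0.3 -0.1  0.1] M [-0.03 -0.07 -0.  ] gap 0.5 0.0 j [-0.28  0.33  1.86  0.    0.95  0.01]
282 [(194, 87.0, -27.0, 159.0)]
284 [(194, 86.0, -25.0, 158.0)]
286 [(196, 17.0, -48.0, 68.0)]
288 [(196, 17.0, -44.0, 69.0)]
290 [(197, 19.0, -40.0, 71.0)]
292 [(197, 18.0, -37.0, 71.0)]
294 [(197, 18.0, -34.0, 71.0)]
296 [(198, 19.0, -30.0, 70.0)]
298 [(198, 12.0, -29.0, 63.0)]
300 [(193, 0.0, -29.0, 63.0)]
302 []
304 []
```

```bash
python3 -m crank '[[0,12,-6,0,0,0,0],[0,20,-6,0,0,0,0],[0,25,-6,0,0,0,0],[0,30,-6,0,0,0,0],[0,35,-6,0,0,0,0],[0,40,-6,0,0,0,0],[0,45,-6,0,0,0,0],[0,50,-6,0,0,0,0],[0,50,-6,0,0,0,0]]'
python3 - <<'E'
from h import *
st()
p,d=optics.camera("scene");X=cloud("scene",d)
m=(d>0)&(X[...,2]>100)&(X[...,2]<112);m[:, :330]=0;m[:,450:]=0;m[:165]=0;m[235:]=0
P=X[m];print(len(P),box(P),P.mean(0))
E
```

```text
clock: 4.7
eef_pos: [477.1, -45.6, 24.7]
eef_rot: [-3.141, 0.001, 1.284]
wrist_force: [-2.4, -2.0, 0.7]
finger_gap: 0.5
finger_force: 1.3
4.7 [477.1 -45.6  24.7] [-3.141e+00  1.000e-03  1.284e+00] F [-2.4 -2.   0.7] M [-0.34  0.38 -0.04] gap 0.5 1.2513820454478264 j [-0.17  0.33  1.86 -0.    0.96  0.12]
323 (array([508.1,  56.3]), array([63.3, 15.2]), np.float32(1.097)) [509.43230416  55.75460455 105.3742254 ]
```

```bash
python3 -m crank '[[0,5,0,0,0,0,0],[0,10,0,0,0,0,0],[0,14,0,0,0,0,0],[0,18,0,0,0,0,0],[0,21,0,0,0,0,0],[0,24,0,0,0,0,0],[0,26,0,0,0,0,0],[0,28,0,0,0,0,0],[0,29,0,0,0,0,0],[0,30,0,0,0,0,0]]'
python3 -m crank '[[0,1,0,0,0,0,0],[0,2,0,0,0,0,0],[0,3,0,0,0,0,0],[0,3,0,0,0,0,0]]'
```

```text
clock: 5.75
eef_pos: [485.3, -17.7, 24.6]
eef_rot: [-3.14, 0.001, 1.283]
wrist_force: [-7.5, -8.1, 5.3]
finger_gap: 0.3
finger_force: 4.7
clock: 6.15
eef_pos: [486.3, -14.5, 24.6]
eef_rot: [-3.141, 0.001, 1.283]
wrist_force: [-5.6, -5.0, 3.3]
finger_gap: 0.4
finger_force: 3.2
```

```bash
python3 -m crank '[[0,1,0,0,0,0,0],[0,2,0,0,0,0,0],[0,2,0,0,0,0,0]]';python3 -m crank '[[0,1,0,0,0,0,0],[0,2,0,0,0,0,0],[0,2,0,0,0,0,0]]'
python3 - <<'E'
from h import *
st()
p,d=optics.camera("scene");X=cloud("scene",d)
m=(d>0)&(X[...,2]>99)&(X[...,2]<112);m[:, :330]=0;m[:,450:]=0;m[:165]=0;m[235:]=0
P=X[m];print(len(P),box(P),P.mean(0))
E
```

```text
clock: 6.45
eef_pos: [486.9, -12.7, 24.6]
eef_rot: [-3.141, 0.001, 1.283]
wrist_force: [-6.0, -4.5, 4.1]
finger_gap: 0.4
finger_force: 3.3
clock: 6.75
eef_pos: [487.4, -10.8, 24.6]
eef_rot: [-3.141, 0.001, 1.283]
wrist_force: [-6.2, -5.1, 4.8]
finger_gap: 0.4
finger_force: 3.4
6.75 [487.4 -10.8  24.6] [-3.141e+00  1.000e-03  1.283e+00] F [-6.2 -5.1  4.8] M [-0.94  1.02  0.1 ] gap 0.4 3.3964302856475115 j [-0.1   0.34  1.84 -0.    0.96  0.19]
331 (array([518.6,  90.6]), array([63.7, 16.7]), np.float32(1.067)) [519.65673086  90.82533267 104.12009637]
```

```bash
python3 -m crank '[[0,1,0,0,0,0,0],[0,2,0,0,0,0,0],[0,2,0,0,0,0,0]]';python3 -m crank '[[0,1,0,0,0,0,0],[0,2,0,0,0,0,0],[0,2,0,0,0,0,0]]';python3 -m crank '[[0,1,0,0,0,0,0],[0,2,0,0,0,0,0],[0,2,0,0,0,0,0]]'
```

```text
clock: 7.1
eef_pos: [487.6, -9.8, 24.6]
eef_rot: [-3.14, 0.003, 1.283]
wrist_force: [-10.3, -13.7, 6.5]
finger_gap: 0.3
finger_force: 8.3
clock: 7.4
eef_pos: [487.6, -9.8, 24.7]
eef_rot: [-3.14, 0.006, 1.283]
wrist_force: [-15.7, -30.0, 10.0]
finger_gap: 0.4
finger_force: 17.2
clock: 7.7
eef_pos: [487.6, -9.8, 24.7]
eef_rot: [-3.139, 0.009, 1.283]
wrist_force: [-21.0, -47.8, 13.7]
finger_gap: 0.6
finger_force: 26.0
```

The clamp has hit its stop: the position is frozen at y −9.8 while the force rises. Backing off, then rising.

```bash
python3 -m crank '[[0,-15,0,0,0,0,0],[0,-30,0,0,0,0,0],[0,-30,0,-40,0,0,0],[0,-30,0,-80,0,0,0],[40,-60,0,-110,0,0,0],[40,-100,0,-110,0,0,0],[40,-140,0,-110,0,0,0],[40,-140,0,-110,0,0,0]]'
python3 - <<'E'
from h import *
st()
for n,(u0,u1,v0,v1) in (("top",(180,420,225,365)),("scene",(330,450,165,235))):
    p,d=optics.camera(n);X=cloud(n,d)
    m=np.zeros(d.shape,bool);m[v0:v1,u0:u1]=1;m&=d>0
    for nm,lo,hi in (("wing",99,115),("tab",80,95)):
        q=(m&(X[...,2]>lo)&(X[...,2]<hi)).astype(np.uint8)
        k,lab,s,_=cv2.connectedComponentsWithStats(q)
        if k>1:
            i=1+np.argmax(s[1:,4]);P=X[lab==i];print(n,nm,len(P),*box(P),P.mean(0).round(1), np.median(P[:,2]).round(1))
    cv2.imwrite(f"pics/{n}4.png",p[:,:,::-1])
E
```

```text
clock: 8.5
eef_pos: [449.3, -141.9, 134.9]
eef_rot: [3.141, 0.0, 1.28]
wrist_force: [-0.7, 0.4, 0.9]
finger_gap: 29.2
finger_force: 0.0
8.5 [ 449.3 -141.9  134.9] [3.141 0.    1.28 ] F [-0.7  0.4  0.9] M [-0.01 -0.07 -0.  ] gap 29.2 0.0 j [-0.38  0.16  1.78 -0.    1.2  -0.09]
top wing 416 [517.8  92.9] [64.3 12. ] 1.098 [517.7  92.4 106.8] 106.9
top tab 251 [492.7   6.5] [12.  39.7] 2.862 [492.5   6.4  89.1] 89.2
scene wing 324 [518.9  91.5] [63.6 15.4] 1.114 [520.   91.8 104.2] 104.6
scene tab 246 [524.   89.2] [64.  13.9] 1.185 [523.4  90.3  87.3] 87.2
```

View pics/scene4.png

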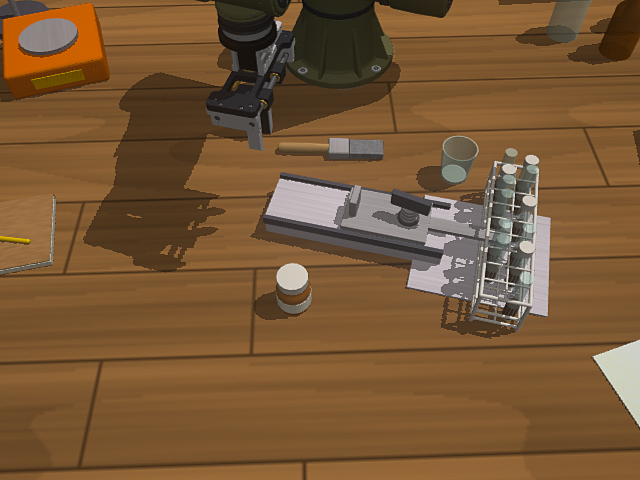

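The scene view shows the clamp home at (400,210) with its toe in the rack, the wing at (408,200) over the boss, and the jar, beaker and brush untouched.

```bash
python3 -c "
from h import *
go(518,92.6,110,1.097)"
```

```text
shift [241.6  -1.   24.7] turn [ 0.    -0.     0.184]
```

```bash
python3 -m crank '[[45,40,0,0,0,0,0.05],[45,80,0,0,0,0,0.1],[45,120,0,0,0,0,0.15],[45,160,0,5,0,0,0.184],[45,200,0,15,0,0,0.184],[45,225,-1,25,0,0,0.184],[45,241.6,-1,25,0,0,0.184],[45,241.6,-1,25,0,0,0.184],[45,241.6,-1,25,0,0,0.184]]'
python3 - <<'E'
from h import *
st();go(518,92.6,45,1.097)
p,d=optics.camera("scene");X=cloud("scene",d)
cv2.imwrite("pics/s5.png",cv2.resize(p[80:250,330:490,::-1],None,fx=3.5,fy=3.5,interpolation=cv2.INTER_CUBIC))
E
```

```text
clock: 9.5
eef_pos: [517.6, 92.8, 110.0]
eef_rot: [3.141, -0.0, 1.1]
wrist_force: [-0.4, 0.5, 0.1]
finger_gap: 42.0
finger_force: 0.0
9.5 [517.6  92.8 110. ] [ 3.141 -0.     1.1  ] F [-0.4  0.5  0.1] M [-0.02 -0.04  0.03] gap 42.0 0.0 j [ 0.11  0.3   1.66 -0.    1.18  0.58]
shift [ 0.   0.5 65. ] turn [ 0.    -0.     0.003]
```

View pics/s5.png

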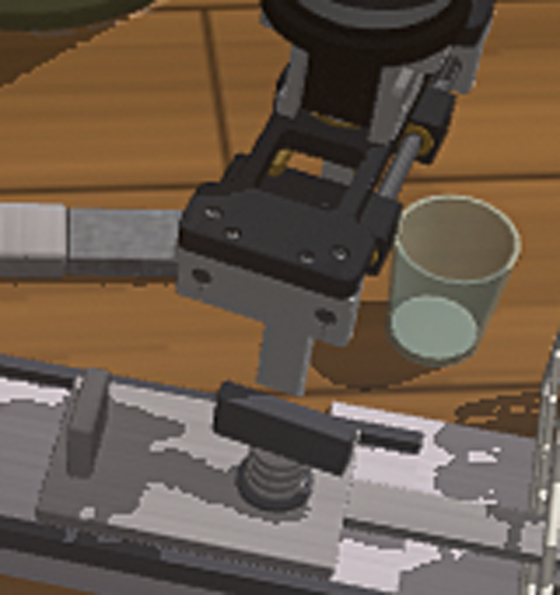

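The near finger's lower end shows at crop (283,390), i.e. scene pixel (411,191), just above and in front of the wing. The lateral placing looks right.

```bash
python3 - <<'E'
from h import *
p,d=optics.camera("scene");X=cloud("scene",d)
for u in (406,409,412,415):
  k=[(v,*X[v,u].round(0)) for v in range(160,205)];b=[a for a in k if a[3]>118 and a[1]>520];print(u,b[-2:])
for z in (110,120,130,140,150,160): print(z,ray("scene",411,191,z).round(1))
E
```

```text
406 [(189, np.float64(545.0), np.float64(74.0), np.float64(156.0)), (190, np.float64(547.0), np.float64(74.0), np.float64(155.0))]
409 [(190, np.float64(547.0), np.float64(79.0), np.float64(156.0)), (191, np.float64(547.0), np.float64(79.0), np.float64(153.0))]
412 [(191, np.float64(549.0), np.float64(83.0), np.float64(156.0)), (192, np.float64(548.0), np.float64(83.0), np.float64(153.0))]
415 [(191, np.float64(551.0), np.float64(87.0), np.float64(157.0)), (192, np.float64(549.0), np.float64(87.0), np.float64(153.0))]
110 [509.9  91.3 110. ]
120 [518.4  89.1 120. ]
130 [527.   86.9 130. ]
140 [535.5  84.7 140. ]
150 [544.1  82.5 150. ]
160 [552.6  80.3 160. ]
```

```bash
python3 -m crank '[[45,0,0.3,20,0,0,0],[45,0,0.3,40,0,0,0],[45,0,0.3,55,0,0,0],[45,0,0.3,62,0,0,0],[45,0,0.3,66,0,0,0],[45,0,0.3,66,0,0,0],[45,0,0.3,66,0,0,0]]'
python3 -m crank '[[0,0,0,0,0,0,0],[0,0,0,0,0,0,0],[0,0,0,0,0,0,0],[0,0,0,0,0,0,0],[0,0,0,0,0,0,0]]' 25
python3 -c "
from h import *
st()"
```

```text
clock: 10.3
eef_pos: [518.2, 92.5, 44.3]
eef_rot: [3.141, -0.001, 1.099]
wrist_force: [-0.6, 0.2, 0.4]
finger_gap: 42.7
finger_force: 0.0
clock: 10.8
eef_pos: [518.3, 92.7, 44.4]
eef_rot: [3.14, -0.001, 1.099]
wrist_force: [-2.0, 0.0, 9.4]
finger_gap: 12.0
finger_force: 45.0
10.8 [518.3  92.7  44.4] [ 3.140e+00 -1.000e-03  1.099e+00] F [-2.   0.   9.4] M [-0.1   0.24  0.04] gap 12.0 44.97331554070115 j [ 0.11  0.39  1.72 -0.    1.04  0.58]
```

```bash
python3 -m crank '[[0,0,0,0,0,0,-0.12],[0,0,0,0,0,0,-0.24],[0,0,0,0,0,0,-0.36],[0,0,0,0,0,0,-0.48],[0,0,0,0,0,0,-0.6],[0,0,0,0,0,0,-0.72],[0,0,0,0,0,0,-0.84],[0,0,0,0,0,0,-0.96],[0,0,0,0,0,0,-1.08],[0,0,0,0,0,0,-1.2]]' 20
python3 -c "
from h import *
st()"
```

```text
clock: 11.8
eef_pos: [516.3, 92.3, 43.7]
eef_rot: [-3.138, -0.002, 2.303]
wrist_force: [-13.0, -6.0, 18.2]
finger_gap: 11.9
finger_force: 32.2
11.8 [516.3  92.3  43.7] [-3.138e+00 -2.000e-03  2.303e+00] F [-13.   -6.   18.2] M [-1.09  2.24 -0.44] gap 11.9 32.222209721803665 j [ 0.11  0.39  1.72 -0.    1.04 -0.63]
```

```bash
python3 -m crank '[[0,0.5,-1,-0.5,0,0,-0.05],[0,1,-1.7,-1,0,0,-0.2],[0,1,-1.7,-1,0,0,-0.32],[0,1,-1.7,-1,0,0,-0.44],[0,1,-1.7,-1,0,0,-0.56],[0,1,-1.7,-1,0,0,-0.68],[0,1,-1.7,-1,0,0,-0.8],[0,1,-1.7,-1,0,0,-0.92],[0,1,-1.7,-1,0,0,-1.04],[0,1,-1.7,-1,0,0,-1.15]]' 12
python3 -c "
from h import *
st()"
```

```text
clock: 12.8
eef_pos: [516.0, 91.2, 44.3]
eef_rot: [-3.14, -0.001, -2.83]
wrist_force: [3.9, -8.3, -4.9]
finger_gap: 12.0
finger_force: 16.3
12.8 [516.   91.2  44.3] [-3.14e+00 -1.00e-03 -2.83e+00] F [ 3.9 -8.3 -4.9] M [-1.5  -0.72  0.04] gap 12.0 16.314037267584354 j [ 0.11  0.38  1.72 -0.    1.03 -1.78]
```

```bash
python3 -m crank '[[40,0,0,0,0,0,0],[40,0,0,0,0,0,0],[40,0,0,0,0,0,0],[40,0,0,0,0,0,0],[40,0,0,0,0,0,0],[40,0,0,0,0,0,0]]'
python3 - <<'E'
from h import *
st()
p,d=optics.camera("scene");X=cloud("scene",d)
cv2.imwrite("pics/s6.png",cv2.resize(p[120:250,330:490,::-1],None,fx=4,fy=4,interpolation=cv2.INTER_CUBIC))
r=np.hypot(X[...,0]-518,X[...,1]-92.5)
m=(d>0)&(r<36)&(X[...,2]>60)&(X[...,2]<125)
for z in range(64,124,4):
  q=m&(X[...,2]>=z)&(X[...,2]<z+4);P=X[q]
  if len(P):print(z,len(P),P[:,:2].min(0).round(),P[:,:2].max(0).round())
E
```

```text
clock: 13.4
eef_pos: [515.9, 92.3, 44.6]
eef_rot: [3.142, 0.0, -2.835]
wrist_force: [0.1, 0.9, -0.5]
finger_gap: 37.7
finger_force: 0.0
13.4 [515.9  92.3  44.6] [ 3.142  0.    -2.835] F [ 0.1  0.9 -0.5] M [ 0.15 -0.15  0.02] gap 37.7 0.0 j [ 0.11  0.38  1.72  0.    1.04 -1.77]
64 14 [523.  78.] [532.  92.]
68 34 [511.  79.] [532.  92.]
72 40 [508.  79.] [550. 107.]
76 41 [503.  76.] [550. 116.]
80 53 [502.  71.] [550. 121.]
84 55 [506.  67.] [549. 122.]
88 80 [502.  61.] [550. 125.]
92 78 [491.  63.] [551. 124.]
96 231 [489.  61.] [549. 124.]
100 43 [503.  61.] [535. 125.]
104 45 [502.  62.] [535. 124.]
108 37 [505.  61.] [535. 125.]
112 37 [504.  61.] [534. 123.]
116 49 [504.  61.] [535. 124.]
120 43 [503.  61.] [535. 124.]
```

View pics/s6.png

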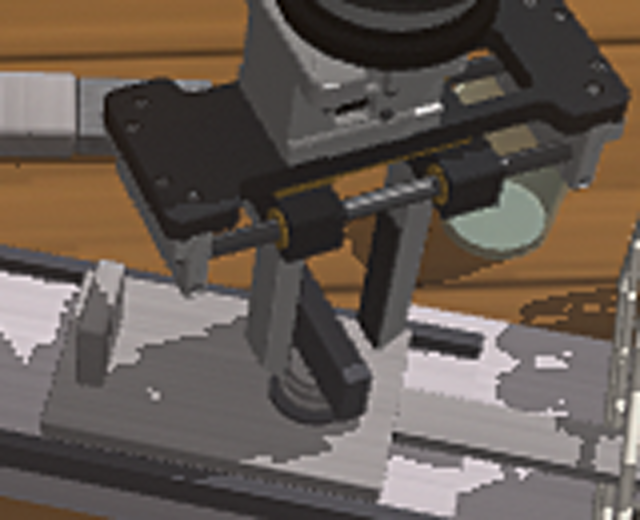

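The view shows the wing at (330,350) between the open fingers. Its top is now at about 98, some 8 mm lower, so the bolt has dropped into the thread. I'll fit the wing pose for the regrip.

```bash
python3 - <<'E'
from h import *
p,d=optics.camera("scene");X=cloud("scene",d)
r=np.hypot(X[...,0]-518,X[...,1]-92.5)
hsv=cv2.cvtColor(p,cv2.COLOR_RGB2HSV)
m=((d>0)&(r<36)&(X[...,2]>95)&(X[...,2]<101)).astype(np.uint8)
k,lab,s,_=cv2.connectedComponentsWithStats(m);i=1+np.argmax(s[1:,4]);P=X[lab==i]
print(k,s[1:,4],box(P),P.mean(0),np.percentile(P[:,2],[5,50,95]));st()
go(518,92.5,36.5,3.453)
E
```

```text
5 [207  32   2  20] (array([519.8,  91.5]), array([60. , 12.6]), np.float32(0.325)) [523.32305344  93.20052359  97.62085564] [95.42451505 97.60382095 99.50818839]
13.5 [515.9  92.3  44.5] [ 3.142 -0.    -2.835] F [0.2 0.1 0.3] M [ 0.09 -0.07  0.02] gap 37.4 0.0 j [ 0.11  0.38  1.72  0.    1.04 -1.77]
shift [-2.1 -0.4  8. ] turn [ 0.    -0.    -0.004]
```

```bash
python3 -m crank '[[40,-2,-0.2,4,0,0,0],[40,-2,-0.2,7.5,0,0,0],[40,-2,-0.2,7.5,0,0,0],[0,-2,-0.2,7.5,0,0,0],[0,-2,-0.2,7.5,0,0,0],[0,-2,-0.2,7.5,0,0,0],[0,-2,-0.2,7.5,0,0,0],[0,-2,-0.2,7.5,0,0,0]]' 12
python3 -m crank '[[0,0,0,0.2,0,0,0.14],[0,0,0,0.4,0,0,0.28],[0,0,0,0.5,0,0,0.42],[0,0,0,0.7,0,0,0.56],[0,0,0,0.9,0,0,0.7],[0,0,0,1.1,0,0,0.84],[0,0,0,1.2,0,0,0.98],[0,0,0,1.4,0,0,1.12],[0,0,0,1.6,0,0,1.26],[0,0,0,1.8,0,0,1.4]]'
python3 -c "
from h import *
st()"
```

```text
clock: 14.3
eef_pos: [518.6, 92.0, 37.7]
eef_rot: [-3.14, 0.001, -2.834]
wrist_force: [1.6, -6.1, 3.8]
finger_gap: 12.0
finger_force: 13.1
clock: 15.3
eef_pos: [518.0, 91.0, 35.4]
eef_rot: [-3.14, 0.002, 2.043]
wrist_force: [0.9, -12.5, -2.5]
finger_gap: 11.8
finger_force: 12.7
15.3 [518.   91.   35.4] [-3.140e+00  2.000e-03  2.043e+00] F [  0.9 -12.5  -2.5] M [-2.56 -0.39  0.07] gap 11.8 12.656716184974357 j [ 0.11  0.4   1.72 -0.    1.02 -0.36]
```

```bash
python3 -m crank '[[0,-0.9,-0.4,0.2,0,0,0.14],[0,-0.9,-0.4,0.4,0,0,0.28],[0,-0.9,-0.4,0.5,0,0,0.42],[0,-0.9,-0.4,0.7,0,0,0.56],[0,-0.9,-0.4,0.9,0,0,0.7],[0,-0.9,-0.4,1.1,0,0,0.84],[0,-0.9,-0.4,1.2,0,0,0.98],[0,-0.9,-0.4,1.4,0,0,1.12],[0,-0.9,-0.4,1.6,0,0,1.26],[0,-0.9,-0.4,1.8,0,0,1.4]]'
python3 -m crank '[[0,0,0,0.2,0,0,0.12],[0,0,0,0.3,0,0,0.24],[0,0,0,0.4,0,0,0.34],[0,0,0,0.4,0,0,0.34],[0,0,0,0.4,0,0,0.34]]'
python3 -c "
from h import *
st()"
```

```text
clock: 16.3
eef_pos: [517.1, 90.9, 33.4]
eef_rot: [-3.141, 0.002, 0.643]
wrist_force: [-6.3, -6.1, 6.5]
finger_gap: 11.7
finger_force: 13.7
clock: 16.8
eef_pos: [517.3, 91.3, 33.4]
eef_rot: [3.141, 0.002, 0.309]
wrist_force: [-6.5, -3.9, 8.6]
finger_gap: 12.4
finger_force: 13.4
16.8 [517.3  91.3  33.4] [3.141e+00 2.000e-03 3.090e-01] F [-6.5 -3.9  8.6] M [-0.8   1.39 -0.09] gap 12.4 13.444447265937924 j [ 0.11  0.4   1.73 -0.    1.01  1.37]
```

```bash
python3 -m crank '[[45,0,0,0,0,0,0],[45,0,0,0,0,0,0],[45,0,0,0,0,0,0],[45,0,0,0,0,0,0],[45,0,0,-20,0,0,0],[45,0,0,-40,0,0,0],[45,0,0,-40,0,0,-0.14],[45,0,0,-40,0,0,-0.28],[45,0,0,-40,0,0,-0.42],[45,0,0,-40,0,0,-0.56]]'
python3 -m crank '[[45,0,0,0,0,0,-0.14],[45,0,0,0,0,0,-0.28],[45,0,0,0,0,0,-0.42],[45,0,0,0,0,0,-0.56],[45,0,0,0,0,0,-0.7],[45,0,0,0,0,0,-0.84],[45,0,0,0,0,0,-0.98],[45,0,0,0,0,0,-1.12],[45,0,0,0,0,0,-1.26],[45,0,0,0,0,0,-1.4]]'
python3 -m crank '[[45,0,0,0,0,0,-0.14],[45,0,0,0,0,0,-0.28],[45,0,0,0,0,0,-0.42],[45,0,0,0,0,0,-0.56],[45,0,0,0,0,0,-0.7],[45,0,0,0,0,0,-0.84],[45,0,0,0,0,0,-0.98],[45,0,0,0,0,0,-1.12],[45,0,0,0,0,0,-1.18],[45,0,0,0,0,0,-1.18]]'
python3 - <<'E'
from h import *
p,d=optics.camera("scene");X=cloud("scene",d)
r=np.hypot(X[...,0]-518,X[...,1]-92.5)
for lo,hi in((90,98),(92,99)):
  m=((d>0)&(r<36)&(X[...,2]>lo)&(X[...,2]<hi)).astype(np.uint8)
  k,lab,s,_=cv2.connectedComponentsWithStats(m);i=1+np.argmax(s[1:,4]);P=X[lab==i]
  print(k,s[1:,4],box(P),np.percentile(P[:,2],[5,50,95]))
st();go(518,91.5,33,3.453)
E
```

```text
clock: 17.8
eef_pos: [517.8, 91.7, 72.9]
eef_rot: [-3.141, 0.0, 0.875]
wrist_force: [-0.1, 0.1, 0.4]
finger_gap: 42.5
finger_force: 0.0
clock: 18.8
eef_pos: [517.8, 91.7, 72.9]
eef_rot: [-3.141, -0.0, 2.275]
wrist_force: [0.1, 0.3, -0.8]
finger_gap: 42.3
finger_force: 0.0
clock: 19.8
eef_pos: [517.8, 91.7, 72.9]
eef_rot: [3.141, -0.0, -2.834]
wrist_force: [0.3, 0.4, 0.3]
finger_gap: 42.4
finger_force: 0.0
2 [233] (array([519. ,  91.3]), array([63.2, 13.5]), np.float32(0.302)) [91.00469567 93.55972347 95.61127341]
2 [203] (array([518.9,  91.6]), array([63.1, 12.9]), np.float32(0.301)) [92.26220334 93.75514629 95.6670137 ]
19.85 [517.8  91.7  72.9] [ 3.142 -0.    -2.836] F [-0.4  0.5 -0.4] M [ 0.07 -0.17  0.04] gap 42.2 0.0 j [ 0.11  0.35  1.7   0.    1.1  -1.77]
shift [-0.2 -0.2 39.9] turn [ 0.    -0.    -0.006]
```

The wing is 4 mm lower after half a turn, at the expected angle. Regrip and do the second half.

```bash
python3 -m crank '[[45,-0.5,0,20,0,0,0],[45,-0.5,0,35,0,0,0],[45,-0.5,0,40,0,0,0],[45,-0.5,0,40,0,0,0],[0,-0.5,0,40,0,0,0],[0,-0.5,0,40,0,0,0],[0,-0.5,0,40,0,0,0],[0,-0.5,0,40,0,0,0],[0,-0.5,0,40,0,0,0]]' 12
python3 -m crank '[[0,0,0,0.2,0,0,0.14],[0,0,0,0.4,0,0,0.28],[0,0,0,0.5,0,0,0.42],[0,0,0,0.7,0,0,0.56],[0,0,0,0.9,0,0,0.7],[0,0,0,1.1,0,0,0.84],[0,0,0,1.2,0,0,0.98],[0,0,0,1.4,0,0,1.12],[0,0,0,1.6,0,0,1.26],[0,0,0,1.8,0,0,1.4]]'
python3 -m crank '[[0,0,0,0.2,0,0,0.14],[0,0,0,0.4,0,0,0.28],[0,0,0,0.5,0,0,0.42],[0,0,0,0.7,0,0,0.56],[0,0,0,0.9,0,0,0.7],[0,0,0,1.1,0,0,0.84],[0,0,0,1.2,0,0,0.98],[0,0,0,1.4,0,0,1.12],[0,0,0,1.6,0,0,1.26],[0,0,0,1.8,0,0,1.4]]'
python3 -m crank '[[0,0,0,0.2,0,0,0.14],[0,0,0,0.4,0,0,0.28],[0,0,0,0.5,0,0,0.41],[0,0,0,0.5,0,0,0.41],[0,0,0,0.5,0,0,0.41],[0,0,0,0.5,0,0,0.41]]'
python3 - <<'E'
from h import *
p,d=optics.camera("scene");X=cloud("scene",d)
r=np.hypot(X[...,0]-518,X[...,1]-92.5)
for lo,hi in((86,93),(88,95),(84,100)):
  m=((d>0)&(r<36)&(X[...,2]>lo)&(X[...,2]<hi)).astype(np.uint8)
  k,lab,s,_=cv2.connectedComponentsWithStats(m);i=1+np.argmax(s[1:,4]);P=X[lab==i]
  print(k,s[1:,4],box(P),np.percentile(P[:,2],[5,50,95]))
st()
cv2.imwrite("pics/s7.png",cv2.resize(p[100:300,260:500,::-1],None,fx=3,fy=3,interpolation=cv2.INTER_CUBIC))
E
```

```text
clock: 20.75
eef_pos: [518.8, 91.9, 33.7]
eef_rot: [-3.141, 0.001, -2.835]
wrist_force: [-0.6, 0.4, 6.3]
finger_gap: 12.1
finger_force: 15.2
clock: 21.75
eef_pos: [517.9, 90.6, 31.0]
eef_rot: [-3.139, 0.001, 2.043]
wrist_force: [-4.1, -10.0, 6.6]
finger_gap: 12.2
finger_force: 14.3
clock: 22.75
eef_pos: [517.4, 91.4, 29.3]
eef_rot: [-3.141, 0.002, 0.643]
wrist_force: [-5.7, -1.4, 1.3]
finger_gap: 11.7
finger_force: 12.8
clock: 23.35
eef_pos: [517.7, 91.3, 29.3]
eef_rot: [3.141, 0.002, 0.239]
wrist_force: [-7.3, -4.3, 9.9]
finger_gap: 11.7
finger_force: 13.6
2 [202] (array([526.2,  92.9]), array([45.9, 31.4]), np.float32(0.744)) [86.49961625 89.39858495 92.06636838]
2 [170] (array([526.2,  92.9]), array([45.9, 31.4]), np.float32(0.744)) [88.25972354 89.92907878 93.77125799]
3 [290   1] (array([526.6,  92.5]), array([45.9, 32.3]), np.float32(0.744)) [85.07821717 89.70947142 98.15012357]
23.4 [517.7  91.3  29.3] [3.141e+00 2.000e-03 2.390e-01] F [-7.9 -4.4  9.9] M [-0.71  1.41 -0.16] gap 12.0 13.634075540030608 j [ 0.11  0.41  1.73 -0.    1.01  1.44]
```

View pics/s7.png

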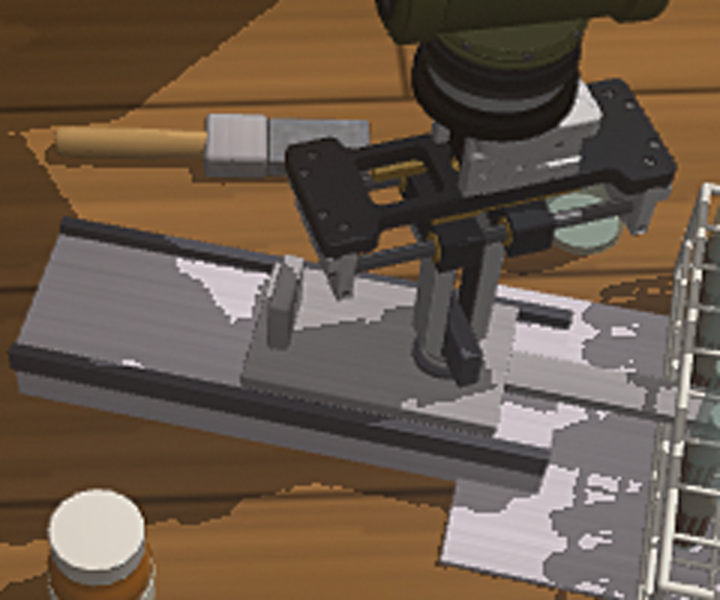

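The wing at (462,350) is held between the fingers with its top at about 89.7, 8 mm below the dropped height. The clamp is home and the bystanders are untouched.

```bash
python3 -c "
from cell import manip
print(manip.read_state()['qd'].round(3)); print(manip.sign_off())"
```

```text
[ 0.001 -0.001 -0.    -0.    -0.     0.   ]
the job is handed in; nothing more can be done
None
```

The job is handed in at about 23 s: clamp home on its stop, bolt turned back about 2.35 rad until it dropped (about 8 mm), then forward about 6.35 rad (just over one turn, another 8 mm down) with one regrip, wing still held and arm still. The fingertips sat about 41 mm above the reported TCP height, which I corrected for.

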